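Pack the last two sanding drums into the cobbler's round tin

TASK

Put the two narrow sanding drums that have a steel shank into the two empty places of the round tin, one in each, so that the hexagonal pattern of seven is complete. Stand them upright on the tin's floor with the shank up, and let go of them.

Things in the scene. Friction and masses are not known exactly. Their poses are not given: they have to be found in the camera images.
- drum_a_grip (a point): one of two alike loose narrow sanding drums: brown abrasive cylinder, diameter 34 mm, 40 mm tall, with a round steel shank, diameter 16 mm, 42 mm tall, centred on top (about 90 g). Stands shank up on the work surface. The point: on the axis (z, up the shank), 62 mm above the underside, 20 mm below the shank's top; grip here. Not wanted: the wide drum (56 mm) and the spool without shank.
- drum_b_grip (a point): the other of two alike loose narrow sanding drums: brown abrasive cylinder, diameter 34 mm, 40 mm tall, with a round steel shank, diameter 16 mm, 42 mm tall, centred on top (about 90 g). Stands shank up on the work surface. The point: on the axis (z, up the shank), 62 mm above the underside, 20 mm below the shank's top; grip here. Not wanted: the wide drum (56 mm) and the spool without shank.
- gap_a (a point): one free place of the fixed round steel tin (outside 142 mm, inside 136 mm, rim 30 mm high): point on its inner floor, 4 mm above the work surface; z up, x along the line through both free places. Seven places in a hexagon, 44 mm between centres; five hold bare brown sleeves, diameter 34 mm, stuck fast, tops 41 mm above the work surface. Either drum may go here.
- gap_b (a point): the other free place of the tin: point on its inner floor, 4 mm above the work surface, axes as for the first; opposite it in the ring, 88 mm away, the tin's centre (taken by a sleeve) half-way between. A drum centred in a free place has 10 mm of room to each neighbouring sleeve and 7 mm to the tin's wall.

How it is judged:
By the outcome, as a careful person would: the job done as asked, in the order asked, and still so for the second after the job is handed in, with the robot touching nothing.
It also fails if it takes over 54 s, if anything falls off the work surface, if the arm or the gripper's body presses on something with over 40 N, if the wrist force passes 120 N, or if a joint passes its speed limit or range.

ROBOT

A 6-joint arm with a two-finger parallel gripper is mounted at the origin on the work surface. World frame = base frame: x ahead of the robot, y to its left, z up, the work surface at z = 0. Lengths are in mm, angles in degrees, forces in N, time in s.
With the tool pointing down it reaches from about 350 to 850 mm from the base axis. Payload 8.1 kg.
Tool frame: the origin (TCP) lies at the very end of the fingers, on their centre line; the grasp point (between the pads) lies r.tcp_to_grasp behind it (r.tcp_to_grasp is the distance from the TCP to the grasp point, in mm); z points along the fingers, y is the line along which they close (so a half turn about z gives the same grasp; the last joint's range is limited). The gripper opens to 85 mm and grips with 20 to 120 N. Pads are 22 mm wide; open, the fingers measure 114 mm over their backs; the gripper's body (76 mm by 85 mm) begins 54 mm behind the grasp point. The pads swing forward as they close: fully open they stand 13 mm farther back than shut.
Start: joints at [-71.127, 7.471, 85.268, -0, 87.261, -4.893], TCP at [241.824, -549.114, 231.292] pointing down, gripper open.
Joint ranges: [-169.43, 169.43], [-51.17, 129.36], [1.28, 143.12], [-76.62, 256.62], [0, 156.53], [-152.29, 152.29]. Speed limits (degrees/s): [136.94, 136.94, 159.86, 180, 180, 180].

INTERFACE

Orientations are given as [roll, pitch, yaw] about the fixed x, y, z axes, in that order (R = Rz(yaw) Ry(pitch) Rx(roll)).
In Python, from bench import r gives the robot as it stands.
- The arm moves only by the shell command python3 -m handwheel 'ROWS' [OPENING] [FORCE]. ROWS is JSON, a list of rows, each a list of 4 numbers: the shift along the tool's x, y, z in m, then the turn about the tool's z in degrees. A call has 1 to 10 rows; each row shifts and turns the commanded pose from where the row before left it, along the tool's axes as they then stand; what a row does not reach is not made up. A row lasts 1/10 s, in which the tool goes at most 50 mm and 8.59 degrees, less where a joint would pass 70% of its speed; a pose out of reach is approached as far as the arm can. A call is refused whole if a number of a shift passes 0.05 or a number of a turn 8.59, either way. A call with a gripper value outside its range is refused whole. OPENING is the finger opening in m, from 0 to 0.0854, set as the call begins (- or left out, the last holds). The fingers move at their own pace and stop on an object; FORCE is the grip in N (left out, the last holds). Time passes only in rows, so rows that do not move let the fingers close. It gives the time, the measured TCP pose, the force, the opening and the grip force at its end, in the units of the state.
- r.sense(): the state, without advancing time (a new reading comes with each control period).
- r.snapshot(name): name is "scene" or "side" or "wrist"; returns the picture (480x640x3 uint8, red, green, blue); there is no depth.
- r.camera_params(name): a dict with "fx", "fy", "cx", "cy" (pixels), "D" ([k1, k2, p1, p2, k3] as OpenCV has them; the pictures are not rectified), "R" (3x3) and "t" (3): a world point X has camera coordinates R X + t; the wrist camera has in their place "mount" (4x4, takes a point from camera to tool coordinates, whose origin is the TCP and whose axes are the flange's). Camera axes: x right, y down, z forward; pixel columns grow to the right and rows downward; lengths in mm; the calibration is good to about 2 mm. A picture is of the moment at which its call begins: read the wrist's pose just before it. camera_params takes no time and is no camera call.
- r.hand_in(): hands the job in; it is judged then, once.
The state is a dict: "time": time; "joint_pos": joint angles; "qd": joint speeds; "joint_efforts": joint torques, N m; "tool_pos": TCP position; "tcp_rot": TCP orientation; "ft_force": force on the tool from outside, world axes, zero at the start; "wrist_torque": the same for the moment, N m; "finger_gap": finger opening in mm; "grip_force": force on a finger pad.
Only numpy, scipy, OpenCV 4.12 (cv2) and the standard library are available. Lean on these libraries where they do the work, as an engineer would, in place of code of your own. Each camera call takes 0.05 s, during which the arm holds its last target. There are 200 camera calls.

## Working session

There is one attempt and no reset: what is moved stays moved. The work goes in short steps, Python scripts to look and compute and a shell command to move; the robot and the scene stay as the last step left them, time stands still between calls to the robot, and variables do not carry over. Pictures are saved under pics/ and viewed, at most 10 in all, crops included, and the job is handed in when it is done.

```bash
mkdir -p pics; python3 - <<'E'
from bench import r
import cv2,numpy as np
np.set_printoptions(suppress=True,precision=3)
s=r.sense();print({k:s[k] for k in("time","tool_pos","tcp_rot","finger_gap","ft_force")},r.tcp_to_grasp)
for n in("scene","side"):
    cv2.imwrite(f"pics/{n}0.png",r.snapshot(n)[:,:,::-1]);print(n,r.camera_params(n))
print(r.camera_params("wrist"))
E
```

```text
{'time': 0.0, 'tool_pos': array([ 241.651, -548.571,  230.239]), 'tcp_rot': array([-179.892,   -0.01 ,   23.767]), 'finger_gap': 85.29753497040134, 'ft_force': array([0.266, 0.228, 0.596])} 18.700000000000003
scene {'fx': 457.9671583601029, 'fy': 457.9671583601029, 'cx': 318.0265379055185, 'cy': 240.12671962933183, 'D': array([-0.02,  0.  ,  0.  ,  0.  ,  0.  ]), 'R': array([[-0.124,  0.992, -0.008],
       [ 0.552,  0.062, -0.832],
       [-0.825, -0.108, -0.555]]), 't': array([  98.345, -238.193, 1337.494])}
side {'fx': 553.5981580798018, 'fy': 553.5981580798018, 'cx': 326.74264082053975, 'cy': 241.02909158167557, 'D': array([-0.126,  0.   ,  0.   ,  0.   ,  0.   ]), 'R': array([[-0.769, -0.639,  0.023],
       [-0.358,  0.401, -0.843],
       [ 0.53 , -0.657, -0.537]]), 't': array([397.003, 279.512, 539.839])}
{'fx': 368.2963579194146, 'fy': 368.2963579194146, 'cx': 322.0118861626308, 'cy': 239.9102201987893, 'D': array([-0.022,  0.   ,  0.   ,  0.   ,  0.   ]), 'mount': array([[   0.   ,   -0.952,   -0.305,   78.571],
       [   1.   ,    0.   ,   -0.   ,   -1.069],
       [   0.   ,   -0.305,    0.952, -143.373],
       [   0.   ,    0.   ,    0.   ,    1.   ]])}
```

View pics/scene0.png

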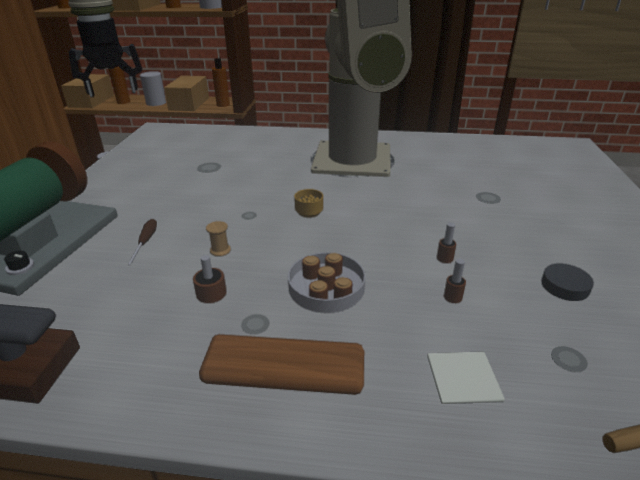

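View pics/side0.png

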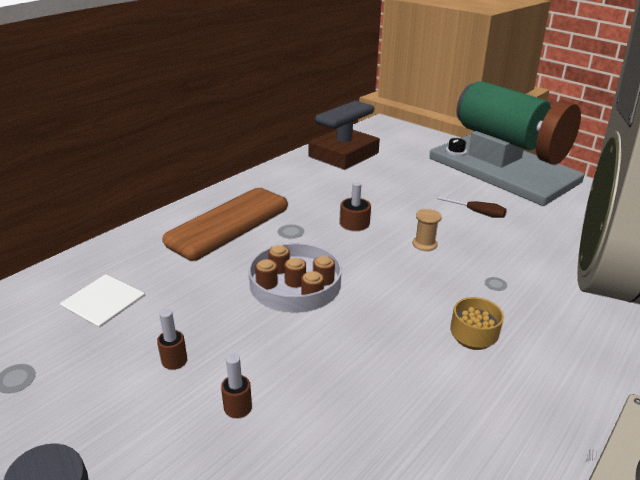

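```bash
cat > h.py <<'E'
from bench import r
import cv2,numpy as np
from scipy.spatial.transform import Rotation as Ro
np.set_printoptions(suppress=True,precision=2)
def cam(n):
    p=r.camera_params(n);K=np.array([[p["fx"],0,p["cx"]],[0,p["fy"],p["cy"]],[0,0,1]])
    if n=="wrist":
        s=r.sense();T=np.eye(4);T[:3,:3]=Ro.from_euler("xyz",s["tcp_rot"],degrees=True).as_matrix();T[:3,3]=s["tool_pos"]
        M=T@p["mount"];R=M[:3,:3].T;t=-R@M[:3,3]
    else:R,t=np.array(p["R"]),np.array(p["t"])
    return K,np.array(p["D"]),R,t
def cast(c,uv,z):
    K,D,R,t=c
    q=cv2.undistortPoints(np.array(uv,float).reshape(-1,1,2),K,D).reshape(-1,2)
    d=np.c_[q,np.ones(len(q))]@R;o=-R.T@t
    return o+d*((z-o[2])/d[:,2])[:,None]
def blobs(mask,lo,hi):
    out=[]
    for k in cv2.findContours(mask.astype(np.uint8),cv2.RETR_EXTERNAL,cv2.CHAIN_APPROX_NONE)[0]:
        h=cv2.convexHull(k);m=cv2.moments(h)
        if lo<m["m00"]<hi: out.append((m["m10"]/m["m00"],m["m01"]/m["m00"],m["m00"]))
    return np.array(out)
def hexfit(P):
    # P: 5 sleeve centres (centre + 4 ring); returns centre, gap a, gap b
    P=P[:,:2];c=P[np.argmin(np.linalg.norm(P-P.mean(0),axis=1))]
    d=P-c;d=d[np.linalg.norm(d,axis=1)>20];a=np.arctan2(d[:,1],d[:,0])
    ph=np.angle(np.exp(6j*a).sum())/6;c=P.mean(0)
    A=ph+np.arange(6)*np.pi/3
    free=[x for x in A if np.abs(np.angle(np.exp(1j*(a-x)))).min()>.5]
    return c,[c+44*np.array([np.cos(x),np.sin(x)]) for x in free],np.degrees(free),np.linalg.norm(d,axis=1)
E
python3 - <<'E'
from h import *
for n,roi,dr in(("scene",(285,365,245,310),(425,475,230,310)),("side",(245,345,240,310),(145,265,300,425))):
    im=cv2.imread(f"pics/{n}0.png");c=cam(n);b,g,rr=[im[:,:,i].astype(int) for i in range(3)]
    def sub(m,q):
        o=np.zeros_like(m);o[q[2]:q[3],q[0]:q[1]]=m[q[2]:q[3],q[0]:q[1]];return o
    brown=rr-b>25; tan=brown&(rr>125)
    T=blobs(sub(tan,roi),20,1000);print(n,"tops",T)
    if len(T)==5:
        P=cast(c,T[:,:2],41);print(P,hexfit(P))
    B=blobs(sub(brown,dr),100,3000);print("drums",B,cast(c,B[:,:2],20))
E
```

```text
scene tops []Traceback (most recent call last):
  File "<stdin>", line 10, in <module>
IndexError: too many indices for array: array is 1-dimensional, but 2 were indexed
```

```bash
python3 - <<'E'
from h import *
for n,roi,dr,pts in(("scene",(285,365,245,310),(425,475,230,310),[(311,261),(311,272),(447,253),(327,272)]),("side",(245,345,240,310),(145,265,300,425),[(295,265),(295,277),(172,350)])):
    im=cv2.imread(f"pics/{n}0.png");c=cam(n);b,g,rr=[im[:,:,i].astype(int) for i in range(3)]
    print([im[v,u,::-1] for u,v in pts])
    def sub(m,q):
        o=np.zeros_like(m);o[q[2]:q[3],q[0]:q[1]]=m[q[2]:q[3],q[0]:q[1]];return o
    brown=rr-b>20
    for th in(80,90,100,110,125):
        T=blobs(sub(brown&(rr>th),roi),20,1000);print(th,len(T))
        if len(T)==5:
            P=cast(c,T[:,:2],41);print(P[:,:2],hexfit(P))
    B=blobs(sub(brown,dr),100,3000);print("drums",B)
    if len(B):print(cast(c,B[:,:2],20))
E
```

```text
[array([124, 103,  76], dtype=uint8), array([51, 42, 36], dtype=uint8), array([47, 38, 36], dtype=uint8), array([121, 101,  75], dtype=uint8)]
80 5
[[638.1  -18.68]
 [624.78  22.49]
 [595.35  -9.72]
 [566.38 -41.41]
 [552.61  -0.26]] (array([595.45,  -9.52]), [array([582.06,  32.4 ]), array([608.83, -51.43])], array([107.71, 287.71]), array([43.67, 43.63, 42.93, 43.78]))
90 5
[[637.53 -19.09]
 [624.14  22.93]
 [594.61 -10.02]
 [565.35 -41.89]
 [552.16  -0.25]] (array([594.76,  -9.66]), [array([581.4 ,  32.26]), array([608.12, -51.59])], array([107.67, 287.67]), array([43.86, 44.24, 43.27, 43.56]))
100 5
[[637.23 -18.75]
 [623.67  22.88]
 [594.76  -9.61]
 [565.23 -41.63]
 [550.57   0.21]] (array([594.29,  -9.38]), [array([580.88,  32.53]), array([607.7 , -51.29])], array([107.74, 287.74]), array([43.44, 43.49, 43.56, 45.27]))
110 5
[[636.6  -18.31]
 [621.66  24.04]
 [593.74  -9.21]
 [561.81 -41.17]
 [548.6    0.8 ]] (array([592.48,  -8.77]), [array([579.15,  33.16]), array([605.81, -50.7 ])], array([107.63, 287.63]), array([43.81, 43.42, 45.17, 46.23]))
125 0
drums []
[array([182, 142
[... 203 characters left out ...]
.29,  -4.82]), [array([571.03,  37.14]), array([597.56, -46.77])], array([107.54, 287.54]), array([43.79, 43.5 , 42.8 , 43.5 ]))
110 5
[[541.85   3.75]
 [614.08  27.02]
 [584.59  -5.34]
 [555.41 -37.35]
 [627.15 -14.37]] (array([584.61,  -5.26]), [array([571.14,  36.63]), array([598.08, -47.15])], array([107.83, 287.83]), array([43.7 , 43.78, 43.31, 43.5 ]))
125 5
[[541.88   3.63]
 [613.88  26.87]
 [584.61  -5.33]
 [555.39 -37.62]
 [627.32 -14.54]] (array([584.62,  -5.4 ]), [array([571.09,  36.47]), array([598.14, -47.27])], array([107.9, 287.9]), array([43.65, 43.52, 43.55, 43.7 ]))
drums [[ 236.19  395.88 1072.  ]
 [ 171.86  349.33  909.5 ]]
[[473.18 217.86  20.  ]
 [592.21 219.89  20.  ]]
```

```bash
python3 -m handwheel '[[0.034,-0.030,0,0],[0.034,-0.030,0,0],[0.034,-0.030,0,0],[0.034,-0.030,0,0],[0.034,-0.030,0,0],[0.034,-0.030,0,0],[0.034,-0.030,0,0],[0.034,-0.030,0,0]]' 0.085 40
python3 -m handwheel '[[0.034,-0.030,0,0],[0.034,-0.030,0,0],[0.034,-0.030,0,0],[0.034,-0.030,0,0],[0.034,-0.030,0,0],[0.034,-0.030,0,0],[0.034,-0.030,0,0],[0.034,-0.030,0,0],[0,0,0,0],[0,0,0,0]]'
python3 - <<'E'
from h import *
c=cam("wrist");im=r.snapshot("wrist");cv2.imwrite("pics/w1.png",im[:,:,::-1]);np.savez("w1.npz",K=c[0],D=c[1],R=c[2],t=c[3])
print(r.sense()["tool_pos"],r.sense()["tcp_rot"])
E
```

```text
time: 0.9
tool_pos: [394.2, -218.0, 231.0]
tcp_rot: [-180.0, 0.0, 23.8]
ft_force: [0.5, -0.2, 0.0]
finger_gap: 85.1
grip_force: 0.0
time: 1.9
tool_pos: [545.8, 110.3, 230.3]
tcp_rot: [-180.0, 0.1, 23.9]
ft_force: [-0.8, -1.3, 0.4]
finger_gap: 85.1
grip_force: 0.0
[545.78 109.29 230.61] [-180.      0.09   23.82]
```

View pics/w1.png

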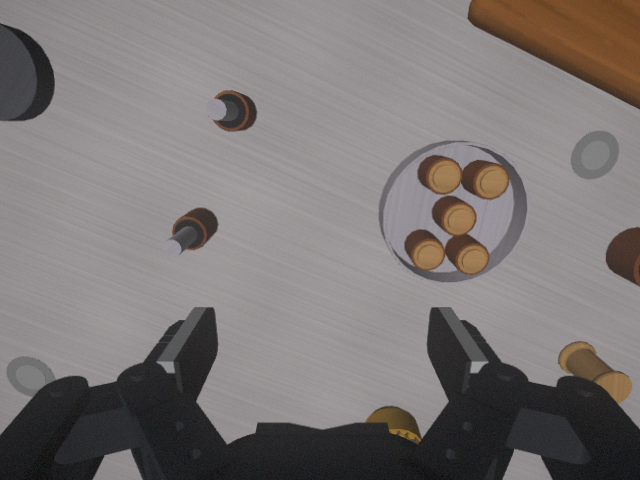

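```bash
python3 - <<'E'
from h import *
f=np.load("w1.npz");c=(f["K"],f["D"],f["R"],f["t"])
im=cv2.imread("pics/w1.png");b,g,rr=[im[:,:,i].astype(int) for i in range(3)]
print([im[v,u,::-1] for u,v in [(458,217),(458,232),(440,190),(237,95),(218,111),(177,246),(200,225),(202,213)]])
def sub(m,q):
    o=np.zeros_like(m);o[q[2]:q[3],q[0]:q[1]]=m[q[2]:q[3],q[0]:q[1]];return o
for th in(100,115,130,145):
    T=blobs(sub((rr-b>25)&(rr>th),(380,530,140,285)),200,3000);print(th,len(T))
    if len(T)==5:
        P=cast(c,T[:,:2],41);print(T,P[:,:2],*hexfit(P))
for d in(12,18,25):
    B=blobs(sub(rr-b>d,(160,265,80,270)),300,4000)
    if len(B):print(d,B,cast(c,B[:,:2],20))
print("tops",cast(c,[(218,111),(177,246)],82))
E
```

```text
[array([162, 126,  86], dtype=uint8), array([153, 118,  79], dtype=uint8), array([156, 117,  77], dtype=uint8), array([115,  78,  57], dtype=uint8), array([147, 141, 150], dtype=uint8), array([147, 144, 150], dtype=uint8), array([96, 68, 51], dtype=uint8), array([66, 52, 48], dtype=uint8)]
100 5
[[472.03 258.87 782.5 ]
 [427.83 254.31 797.5 ]
 [458.61 218.81 877.  ]
 [490.9  181.26 954.  ]
 [443.84 175.96 996.  ]] [[560.7  -40.77]
 [547.4    0.81]
 [590.1   -8.42]
 [632.59 -17.48]
 [619.26  24.05]] [590.01  -8.36] [array([576.49,  33.51]), array([603.53, -50.23])] [107.89 287.89] [43.71 43.68 43.44 43.64]
115 5
[[472.37 259.   669.5 ]
 [428.3  254.83 705.5 ]
 [458.76 219.27 754.5 ]
 [491.54 181.72 814.5 ]
 [444.26 176.34 838.5 ]] [[560.71 -41.14]
 [547.12   0.13]
 [589.77  -8.77]
 [632.47 -18.24]
 [619.11  23.53]] [589.84  -8.9 ] [array([576.32,  32.98]), array([603.35, -50.77])] [107.89 287.89] [43.5  43.57 43.73 43.64]
130 5
[[472.33 258.93 617.  ]
 [427.84 254.58 631.  ]
 [458.72 219.14 693.5 ]
 [491.31 181.44 750.5 ]
 [444.15 176.24 766.  ]] [[560.76 -41.07]
 [547.17   0.67]
 [58
[... 153 characters left out ...]
63]
145 5
[[472.13 258.97 579.5 ]
 [427.91 254.73 583.  ]
 [458.7  219.14 644.5 ]
 [491.08 181.31 698.5 ]
 [444.05 176.01 715.5 ]] [[560.64 -40.91]
 [547.06   0.53]
 [589.86  -8.66]
 [632.62 -17.65]
 [619.3   23.85]] [589.9   -8.57] [array([576.36,  33.3 ]), array([603.43, -50.43])] [107.92 287.92] [43.52 43.77 43.69 43.86]
12 [[ 193.72  228.47 1273.  ]
 [ 232.79  110.99 1387.  ]] [[472.07 219.38  20.  ]
 [592.9  221.23  20.  ]]
18 [[ 191.13  229.26 1060.5 ]
 [ 230.38  110.54 1183.5 ]] [[470.23 221.52  20.  ]
 [592.38 223.37  20.  ]]
25 [[ 189.77  231.04  908.5 ]
 [ 230.12  110.56 1148.5 ]] [[467.89 222.2   20.  ]
 [592.27 223.59  20.  ]]
tops [[592.73 217.73  82.  ]
 [477.2  214.21  82.  ]]
```

```bash
python3 -m handwheel '[[-0.0057,-0.032,0.020,0],[-0.0057,-0.032,0.020,0],[-0.0057,-0.032,0.020,0],[-0.0057,-0.032,0.020,0],[0,0,0,0],[0,0,0,0]]' 0.06 40
python3 - <<'E'
from h import *
c=cam("wrist");im=r.snapshot("wrist");cv2.imwrite("pics/w2.png",im[:,:,::-1]);np.savez("w2.npz",K=c[0],D=c[1],R=c[2],t=c[3])
print(r.sense()["tool_pos"],r.sense()["tcp_rot"])
E
```

```text
time: 2.55
tool_pos: [473.3, 216.4, 151.1]
tcp_rot: [180.0, 0.0, 23.8]
ft_force: [0.1, 0.2, 0.2]
finger_gap: 60.0
grip_force: 0.0
[474.35 216.16 151.94] [179.96  -0.05  23.71]
```

View pics/w2.png

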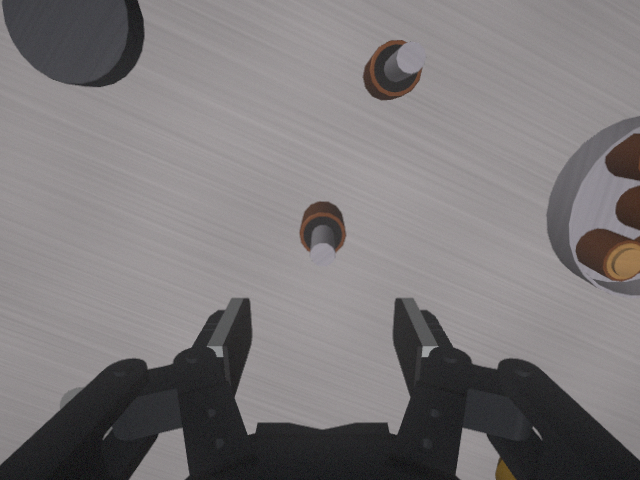

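```bash
python3 - <<'E'
from h import *
f=np.load("w2.npz");c=(f["K"],f["D"],f["R"],f["t"])
im=cv2.imread("pics/w2.png");b,g,rr=[im[:,:,i].astype(int) for i in range(3)]
m=rr-b>12;m[:, :290]=0;m[300:]=0;m[:,440:]=0
B=blobs(m,300,6000);print(B,cast(c,B[:,:2],20))
print("shank tops",cast(c,[(321.5,253),(410,57)],82))
print("tool axis px at z=82,20,41",[ (lambda X:cv2.projectPoints(X[None],cv2.Rodrigues(c[2])[0],c[3],c[0],c[1])[0].ravel())(np.array([474.,216.2,z])) for z in(82.,20.)])
E
```

```text
[[ 321.89  228.2  1887.  ]
 [ 391.51   70.69 2558.5 ]] [[472.91 217.41  20.  ]
 [594.86 219.03  20.  ]]
shank tops [[474.62 218.41  82.  ]
 [593.46 219.95  82.  ]]
tool axis px at z=82,20,41 [array([324.39, 255.23]), array([323.88, 227.57])]
```

```bash
python3 -m handwheel '[[0,-0.0015,0.030,0],[0,0,0.030,0],[0,0,0.030,0],[0,0,0.0165,0],[0,0,0,0],[0,0,0,0]]'
python3 -m handwheel '[[0,0,0,0],[0,0,0,0],[0,0,0,0],[0,0,0,0],[0,0,0,0],[0,0,0,0],[0,0,0,0],[0,0,0,0]]' 0 40
```

```text
time: 3.2
tool_pos: [474.5, 217.9, 46.0]
tcp_rot: [180.0, -0.1, 23.7]
ft_force: [0.1, -0.9, -0.4]
finger_gap: 60.0
grip_force: 0.0
time: 4.0
tool_pos: [473.9, 219.0, 45.7]
tcp_rot: [180.0, -0.1, 23.8]
ft_force: [-0.4, -1.6, 5.5]
finger_gap: 14.7
grip_force: 39.5
```

```bash
python3 -m handwheel '[[0,0,-0.035,0],[0,0,-0.035,0],[0.0012,0.0373,0,0],[0.0012,0.0373,0,0],[0.0012,0.0373,0,0],[0.0012,0.0373,0,0],[0.0012,0.0373,0,0],[0.0012,0.0373,0,0],[0.0012,0.0373,0,0],[0.0012,0.0373,0,0]]'
python3 -m handwheel '[[0,0,0,0],[0,0,0,0],[0,0,0,0]]'
python3 - <<'E'
from h import *
c=cam("wrist");im=r.snapshot("wrist");cv2.imwrite("pics/w3.png",im[:,:,::-1]);np.savez("w3.npz",K=c[0],D=c[1],R=c[2],t=c[3])
print(r.sense()["tool_pos"],r.sense()["tcp_rot"])
cv2.imwrite("pics/side3.png",r.snapshot("side")[:,:,::-1])
E
```

```text
time: 5.0
tool_pos: [602.3, -51.7, 114.2]
tcp_rot: [-180.0, 0.0, 23.8]
ft_force: [0.7, 0.5, -0.2]
finger_gap: 14.8
grip_force: 39.2
time: 5.3
tool_pos: [601.5, -49.6, 114.2]
tcp_rot: [-179.9, 0.1, 23.8]
ft_force: [0.1, -0.1, -1.0]
finger_gap: 14.6
grip_force: 39.3
[601.6  -49.3  114.37] [-179.95    0.04   23.82]
```

View pics/w3.png

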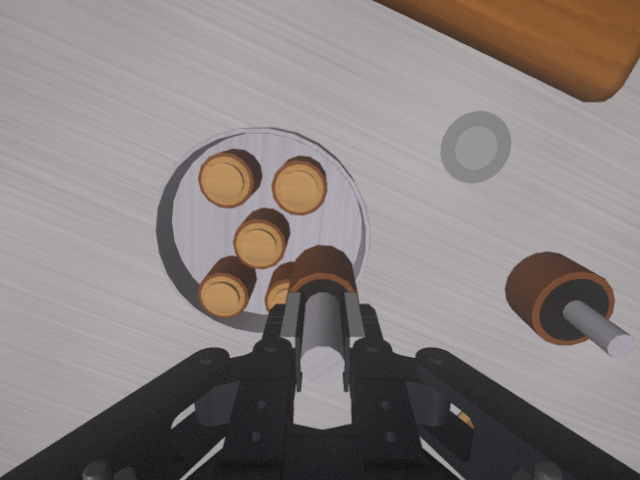

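View pics/side3.png

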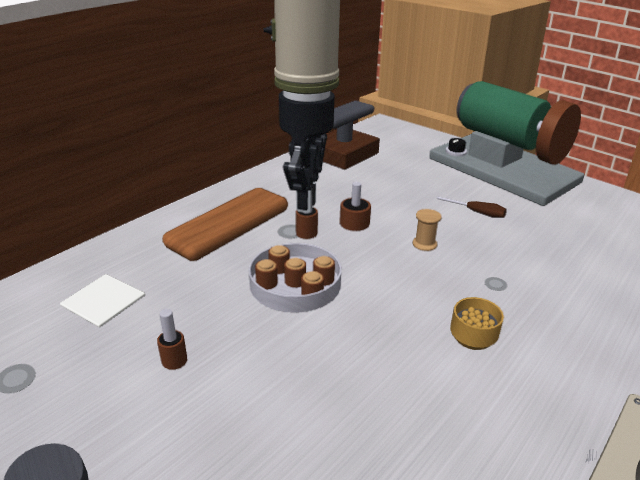

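```bash
python3 - <<'E'
from h import *
f=np.load("w3.npz");c=(f["K"],f["D"],f["R"],f["t"])
im=cv2.imread("pics/w3.png");b,g,rr=[im[:,:,i].astype(int) for i in range(3)]
m=(rr-b>25)&(rr>130);m[:120]=0;m[330:]=0;m[:,:150]=0;m[:,290:]=m[:,290:]&(np.arange(480)[:,None]<240);m[:,340:]=0
T=blobs(m,1000,4000);P=cast(c,T[:,:2],41)[:,:2];print(T,P)
cen=P[np.argmin(np.linalg.norm(T[:,:2]-[260,243],axis=1))]
d=P-cen;a=np.arctan2(d[:,1],d[:,0])[np.linalg.norm(d,axis=1)>20];ph=np.angle(np.exp(6j*a).sum())/6
k=[x for x in ph+np.arange(6)*np.pi/3 if abs(np.angle(np.exp(1j*(x-np.radians(287.8)))))<.3][0]
print("gap",cen+44*np.array([np.cos(k),np.sin(k)]),np.degrees(k),np.linalg.norm(d,axis=1))
# drum: bottom disc far edge row 246 and side tangents -> axis
B=(rr-b>18);B[:240]=0;B[262:]=0;B[:,:288]=0;B[:,370:]=0
for v in(250,254,258):
    x=np.where(B[v])[0];print(v,x.min(),x.max())
ys=[np.where((rr-b>18)[200:,u])[0].min()+200 for u in range(316,330)];print("far edge row",np.mean(ys))
tp=r.sense()["tool_pos"]
e=cast(c,[(322,np.mean(ys))],68.7)[0];R=Ro.from_euler("z",23.8,degrees=True).as_matrix()
print("far edge",e,"tool x dir offset of far edge from tcp (want 17)",(R.T@(e-tp))[:2])
print("shank top",(R.T@(cast(c,[(322,366)],150.7)[0]-tp))[:2])
s=cam("side");im=cv2.imread("pics/side3.png").astype(int);m=im[:,:,2]-im[:,:,0]>20;m[:,:290]=0;m[:,325:]=0;m[:200]=0;m[241:]=0
q=blobs(m,100,3000);print("side",q,cast(s,q[:,:2],88.7))
E
```

```text
[[ 222.37  295.83 1384.5 ]
 [ 258.64  244.47 1627.  ]
 [ 298.64  187.92 1884.  ]
 [ 223.86  179.56 2047.  ]] [[548.22  -0.95]
 [590.79 -10.06]
 [633.34 -19.16]
 [620.17  23.01]]
gap [604.44 -51.89] 288.07571021713255 [43.54  0.   43.52 44.24]
250 305 338
254 301 340
258 297 339
far edge row 219.71428571428572
far edge [627.83 -36.72  68.7 ] tool x dir offset of far edge from tcp (want 17) [28.98  0.89]
shank top [-1.35  0.77]
side [[306.48 222.84 580.5 ]] [[597.12 -46.02  88.7 ]]
```

```bash
python3 -m handwheel '[[0.0015,0.0023,0,0],[0,0,0.015,0],[0,0,0.015,0],[0,0,0.012,0],[0,0,0.010,0],[0,0,0.007,0],[0,0,0.003,0],[0,0,0.0015,0],[0,0,0,0],[0,0,0,0]]'
```

```text
time: 6.4
tool_pos: [605.1, -52.1, 52.0]
tcp_rot: [180.0, -0.1, 23.8]
ft_force: [0.8, 0.5, -0.1]
finger_gap: 15.1
grip_force: 39.3
```

```bash
python3 -m handwheel '[[0,0,0.001,0],[0,0,0.0005,0],[0,0,0,0],[0,0,0,0]]'
```

```text
time: 6.8
tool_pos: [604.5, -52.0, 49.8]
tcp_rot: [180.0, -0.0, 23.8]
ft_force: [0.5, -0.5, -0.9]
finger_gap: 15.2
grip_force: 39.3
```

```bash
python3 -m handwheel '[[0,0,0.0008,0],[0,0,0,0],[0,0,0,0]]'
```

```text
time: 7.1
tool_pos: [604.8, -52.0, 49.8]
tcp_rot: [180.0, -0.0, 23.8]
ft_force: [-3.4, -0.2, 5.5]
finger_gap: 14.9
grip_force: 40.1
```

```bash
python3 -m handwheel '[[0,0,0,0],[0,0,0,0],[0,0,0,0],[0,0,0,0],[0,0,0,0]]' 0.045 40
python3 -m handwheel '[[0,0,-0.020,0],[0,0,-0.040,0],[0,0,-0.040,0],[0,0,0,0],[0,0,0,0]]'
python3 - <<'E'
from h import *
c=cam("wrist");im=r.snapshot("wrist");cv2.imwrite("pics/w4.png",im[:,:,::-1]);np.savez("w4.npz",K=c[0],D=c[1],R=c[2],t=c[3])
print(r.sense()["tool_pos"],r.sense()["tcp_rot"])
E
```

```text
time: 7.6
tool_pos: [604.5, -52.0, 48.9]
tcp_rot: [-180.0, 0.0, 23.8]
ft_force: [-0.1, 0.4, 0.1]
finger_gap: 45.1
grip_force: 0.0
time: 8.1
tool_pos: [605.7, -52.2, 150.7]
tcp_rot: [179.9, -0.2, 23.8]
ft_force: [0.7, 0.2, -0.0]
finger_gap: 44.7
grip_force: 0.0
[604.5  -51.98 148.84] [179.99  -0.01  23.76]
```

View pics/w4.png

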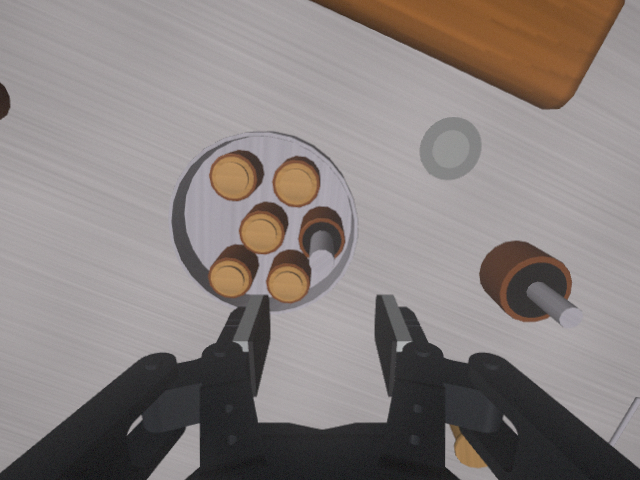

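```bash
python3 -m handwheel '[[0.0142,-0.0361,0,0],[0.0142,-0.0361,0,0],[0.0142,-0.0361,0,0],[0.0142,-0.0361,0,0],[0.0142,-0.0361,0,0],[0.0142,-0.0361,0,0],[0.0142,-0.0361,0,0],[0,0,0,0],[0,0,0,0]]' 0.06
python3 - <<'E'
from h import *
f=np.load("w4.npz");c=(f["K"],f["D"],f["R"],f["t"])
im=cv2.imread("pics/w4.png");b,g,rr=[im[:,:,i].astype(int) for i in range(3)]
m=(rr-b>25)&(rr>130);m[:130]=0;m[310:]=0;m[:,:180]=0;m[:,345:]=0
T=blobs(m,700,4000);P=cast(c,T[:,:2],41)[:,:2];print(len(T),P)
if len(T)==5:print(*hexfit(P))
c=cam("wrist");im=r.snapshot("wrist")[:,:,::-1].copy();cv2.imwrite("pics/w5.png",im);s=r.sense();print(s["tool_pos"],s["tcp_rot"])
b,g,rr=[im[:,:,i].astype(int) for i in range(3)]
m=rr-b>12;m[:,:270]=0;m[300:]=0;m[:,380:]=0;m[:150]=0
B=blobs(m,300,6000);print(B,cast(c,B[:,:2],20))
E
```

```text
time: 9.05
tool_pos: [592.3, 219.8, 146.7]
tcp_rot: [-180.0, 0.2, 23.9]
ft_force: [0.3, -0.3, -0.5]
finger_gap: 60.1
grip_force: 0.0
5 [[561.31 -42.29]
 [548.03  -0.83]
 [590.36  -9.96]
 [633.2  -19.2 ]
 [620.13  22.8 ]]
[590.61  -9.89] [array([577.11,  31.98]), array([604.11, -51.77])] [107.87 287.87] [43.47 43.3  43.83 44.26]
[592.67 218.84 147.09] [180.     0.18  23.81]
[[ 324.08  229.74 1954.5 ]] [[592.23 219.24  20.  ]]
```

View pics/w5.png

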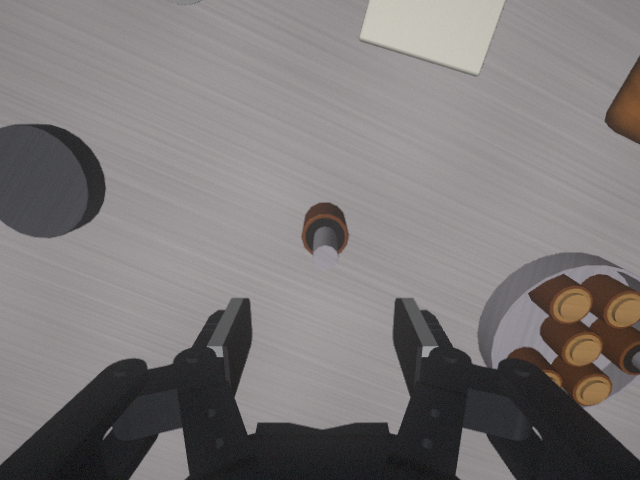

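```bash
python3 -m handwheel '[[-0.001,0.001,0.030,0],[0,0,0.030,0],[0,0,0.030,0],[0,0,0.0115,0],[0,0,0,0],[0,0,0,0]]'
python3 -m handwheel '[[0,0,0,0],[0,0,0,0],[0,0,0,0],[0,0,0,0],[0,0,0,0],[0,0,0,0],[0,0,0,0]]' 0 40
```

```text
time: 9.7
tool_pos: [593.9, 217.5, 48.5]
tcp_rot: [180.0, -0.0, 23.7]
ft_force: [0.6, 0.4, 0.3]
finger_gap: 60.5
grip_force: 0.0
time: 10.4
tool_pos: [594.0, 218.4, 48.9]
tcp_rot: [180.0, -0.1, 23.8]
ft_force: [-1.4, -0.4, 6.9]
finger_gap: 14.7
grip_force: 38.9
```

```bash
python3 -m handwheel '[[0,0,-0.035,0],[0,0,-0.035,0],[-0.0181,0.0326,0,0],[-0.0181,0.0326,0,0],[-0.0181,0.0326,0,0],[-0.0181,0.0326,0,0],[-0.0181,0.0326,0,0],[0,0,0,0],[0,0,0,0],[0,0,0,0]]'
python3 - <<'E'
from h import *
P=[];
for i in range(4):
    s=r.sense();P.append(s["tool_pos"]);im=r.snapshot("side")
print(np.mean(P,0),s["finger_gap"])
cv2.imwrite("pics/side6.png",im[:,:,::-1]);c=cam("wrist");im=r.snapshot("wrist")[:,:,::-1].copy();cv2.imwrite("pics/w6.png",im)
b,g,rr=[im[:,:,i].astype(int) for i in range(3)]
m=(rr-b>25)&(rr>130);T=blobs(m,600,4000);print(T,cast(c,T[:,:2],41)[:,:2])
E
```

```text
time: 11.4
tool_pos: [576.0, 33.2, 117.4]
tcp_rot: [-180.0, 0.0, 23.8]
ft_force: [-0.4, 0.2, -1.6]
finger_gap: 14.7
grip_force: 39.2
[576.    33.44 117.4 ] 14.709398199109515
[[ 416.51  313.66 1317.5 ]
 [ 393.87  258.19 1533.  ]
 [ 439.1   203.86 1730.  ]
 [ 368.65  196.56 1794.  ]
 [ 606.33   17.18 1575.  ]] [[561.18 -41.27]
 [590.39  -9.07]
 [632.97 -18.1 ]
 [619.59  23.12]
 [758.84 -50.58]]
```

View pics/w6.png

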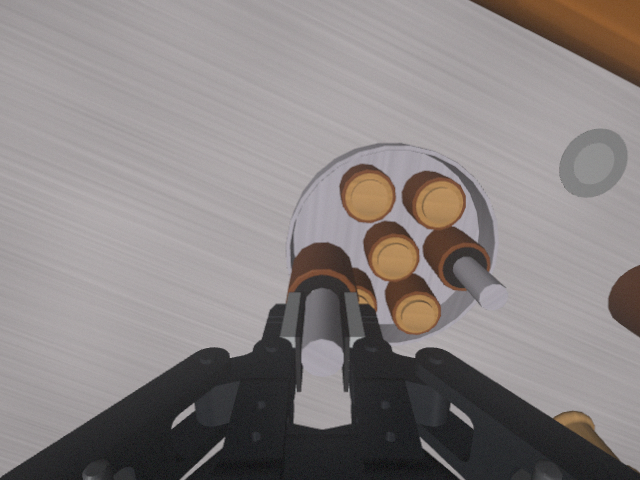

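```bash
python3 -m handwheel '[[0.0008,0.0008,0,0],[0,0,0.015,0],[0,0,0.015,0],[0,0,0.012,0],[0,0,0.010,0],[0,0,0.007,0],[0,0,0.003,0],[0,0,0.0025,0],[0,0,0,0],[0,0,0,0]]'
python3 -m handwheel '[[0,0,0.0007,0],[0,0,0,0],[0,0,0,0]]'
```

```text
time: 12.65
tool_pos: [577.6, 31.9, 53.6]
tcp_rot: [180.0, -0.1, 23.8]
ft_force: [0.2, 0.5, -1.2]
finger_gap: 15.1
grip_force: 39.4
time: 12.95
tool_pos: [577.5, 32.0, 52.9]
tcp_rot: [180.0, -0.1, 23.8]
ft_force: [-0.6, 1.4, 3.2]
finger_gap: 14.7
grip_force: 39.6
```

Contact with the floor; release, rise, and check.

```bash
python3 -m handwheel '[[0,0,0,0],[0,0,0,0],[0,0,0,0],[0,0,0,0],[0,0,0,0]]' 0.045 40
python3 -m handwheel '[[0,0,-0.020,0],[0,0,-0.040,0],[0,0,-0.040,0],[0,0,-0.04,0],[0,0,0,0],[0,0,0,0]]'
python3 - <<'E'
from h import *
c=cam("wrist");im=r.snapshot("wrist")[:,:,::-1].copy();cv2.imwrite("pics/w7.png",im);print(r.sense()["tool_pos"],r.sense()["time"])
sd=r.snapshot("side")[:,:,::-1];w=cv2.resize(im[80:380,160:560],(480,360));cv2.imwrite("pics/w7m.png",np.hstack([w[:,:380],cv2.resize(sd[200:330,230:360],(360,360))]))
E
```

```text
time: 13.45
tool_pos: [577.0, 32.0, 52.2]
tcp_rot: [-180.0, 0.0, 23.8]
ft_force: [-0.3, -0.3, -0.4]
finger_gap: 45.1
grip_force: 0.0
time: 14.05
tool_pos: [578.1, 31.9, 193.9]
tcp_rot: [179.9, -0.2, 23.8]
ft_force: [-0.4, 0.6, -0.8]
finger_gap: 44.9
grip_force: 0.0
[576.98  31.96 192.03] 14.1
```

View pics/w7m.png

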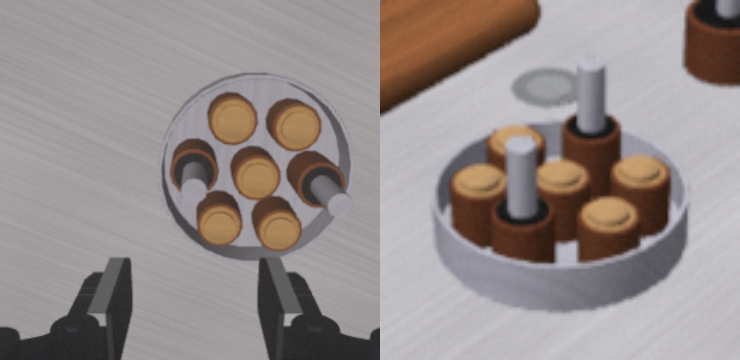

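Both drums stand upright with the shank up in the two gaps (left crop: (193,165) and (318,180)). The hexagon is complete and the gripper is clear.

```bash
python3 -c "from bench import r;print(r.hand_in())"
```

```text
the job is handed in; nothing more can be done
None
```

Both narrow shanked drums stand upright in the tin's two free places, shank up and released, so the hexagon of seven is complete; I handed the job in at about 14 s of the 54 s allowed, and no verdict came back.

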